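Lock the stop fence onto its keyhole screws

ROBOT

A 6-joint arm with a two-finger parallel gripper is mounted at the origin on the work surface. World frame = base frame: x ahead of the robot, y to its left, z up, the work surface at z = 0. Lengths are in m, angles in rad, forces in N, time in s.
With the tool pointing down it reaches from about 0.3 to 0.75 m from the base axis. Payload 8.5 kg.
Tool frame: the origin (TCP) lies at the very end of the fingers, on their centre line; the grasp point (between the pads) lies 19 mm behind it (ctrl.grasp_offset is the distance from the TCP to the grasp point, in m); y points along the fingers, x is the direction in which the jaws open and shut, and the axes are right-handed (so a half turn about y gives the same grasp; the last joint's range is limited). The gripper opens to 88 mm and grips with 3 to 60 N. Pads are 18 mm wide; open, the fingers measure 123 mm over their backs; the gripper's body (75 mm by 187 mm) begins 45 mm behind the grasp point.
Start: joints at [-1.519, 0.381, 1.297, -0, 1.464, -0.215], TCP at [0.145, -0.531, 0.239] pointing down, gripper open.
Joint ranges: [-3.11, 3.11], [-0.89, 2.33], [0.22, 2.48], [-1.42, 4.56], [0.17, 2.85], [-2.88, 2.88]. Speed limits (rad/s): [2.39, 2.39, 3.14, 3.14, 3.14, 3.14].

INTERFACE

Orientations are given as a unit quaternion [x, y, z, w].
In Python, from bench import ctrl gives the robot as it stands.
- The arm moves only by the tool arm_command, never from a script. Its argument "plan" is a list of rows, each a list of 6 numbers: the shift along the tool's x, y, z in mm, then the turn, a rotation vector about the tool's x, y, z in degrees. In form: [[tx, ty, tz, rx, ry, rz], ...]. A call has 1 to 20 rows; each row is the pose to reach, as a shift and turn from the pose commanded when the call began, along the tool's axes at that moment; what a row does not reach only later rows make up. A row lasts 1/12 s, in which the tool goes at most 41.7 mm and 7.16 degrees, less where a joint would pass 70% of its speed; a pose out of reach is approached as far as the arm can. A call with a gripper value outside its range is refused whole. "hand" is the closure, from 0 (fully open) to 1 (shut), set as the call begins (left out, the last holds). The fingers move at their own pace and stop on an object; the grip force is fixed at half the most. Time passes only in rows, so rows that repeat a pose let the fingers close. It gives the time, the measured TCP pose, the force and the opening at its end, in the units of the state.
- ctrl.sense(): the state, without advancing time (a new reading comes with each control period).
- ctrl.read_camera(name): name is "scene" or "side" or "wrist"; returns a dict with "pixels" (384x512x3 uint8, red, green, blue), "vertical_fov" (degrees; the focal length in pixels is half the picture's height over the tangent of half this angle, whatever the lens; pixels are square), "cx", "cy" (the principal point, pixels), "k1" (the pictures are not rectified: a ray, as slopes to the right and down, at radius r is drawn at 1 + k1 r^2 times it, then the intrinsics apply), "pose" (4x4, takes a point from camera to world coordinates). Camera axes: x right, y up, looking along -z (the intrinsics and any distortion apply to the point x, -y, -z); pixel columns grow to the right and rows downward; lengths in m; the calibration is good to about 2 mm. A picture is of the moment at which its call begins. There is no depth.
- ctrl.hand_in(): hands the job in, once; it reports no verdict.
The state is a dict: "time_s": time; "joint_pos": joint angles; "joint_velocities": joint speeds; "joint_torque": joint torques, N m; "tool_pos": TCP position; "tcp_rot": TCP orientation; "force": force on the tool from outside, world axes, zero at the start; "torque": the same for the moment, N m; "gripper_width": finger opening in m.
Only numpy, scipy, OpenCV 4.12 (cv2) and the standard library are available. Lean on these libraries where they do the work, as an engineer would, in place of code of your own. Each camera call takes 0.05 s, during which the arm holds its last target. There are 200 camera calls.

TASK

Pick up the aluminium stop fence and fit it on the jig board: feel for the place where both keyholes drop over the two screw heads, press the plate down against the spring pin, then slide it towards the narrow ends of the keyholes until it is fully home, the pin has sprung up through its hole and the plate lies flat. Ease it on gently, never forcing it against the screws, let go of it, and leave the other things on the bench where they are.

Things in the scene. Friction and masses are not known exactly. Their poses are not given: they have to be found in the camera images.
- fence: Loose bare-aluminium stop fence, about 0.33 kg, flat on the bench at first. Base plate 100 (x) x 170 (y) x 5 mm; on its middle an upright wall 10 mm thick (x), 76 mm long (y), reaching 55 mm above the underside: grip it across the 10 mm. Origin: centre of the plate's underside, z up. Two through keyholes at y = +55 and -55 mm. It goes on the jig with its x and y along the jig's x and y.
- keyhole (a point): On the fence: centre of the wide opening of the keyhole at fence x = -12, y = +55 mm, at the underside (the other one mirrors it at y = -55). Opening 21 mm (x) by 23 mm (y), corners cut. From it a slot 11 mm wide runs towards fence +x and ends at x = +16 mm, so that a screw's centre stops at x = +12 mm. A head drops in from 1.5 mm off centre to fence -x up to 3.4 mm off to +x.
- pinhole (a point): On the fence: centre of the square through hole for the spring pin, 12 x 12 mm, at fence x = +32 mm, y = 0, at the underside.
- jig: Plywood jig board 180 (x) x 220 (y) x 18 mm, fixed on the bench; origin at the centre of its underside, z up. On it a dark steel strip 124 (x) x 180 (y) x 8 mm, its top 26 mm above the origin. Fence and jig must never press on each other with more than 30 N. Wide openings fit over the heads with the fence origin 12 mm to jig +x of the screws; home is 24 mm further to jig -x.
- screws (a point): On the jig: midpoint, at the height of the strip's top, of where two screws would stand if the strip were centred: at jig y = +55 and -55 mm; shank 8 mm, head 18 mm in diameter, from 7 to 12 mm above the strip. The strip is clamped up to 20 mm off centre, either way along jig x: this shift of strip, screws and pin is NOT reported (feel or look for it); it stays fixed.
- pin (a joint): Brass spring pin, 8 mm in diameter, on the strip at y = 0, 20 mm to jig +x of the screws. Value: how far it is pressed in, m; 0 = up, 7 mm proud; 0.007 = flush. About 3 N at first, 8 N flush: it lifts the fence, so hold the plate down, underside under 2 mm above the strip, until the screws are in the slots. It springs up through the pin hole when the fence is home.
- wrench: Bystander: loose steel wrench lying on the bench along its x, origin under its middle.
- offcut: Bystander: loose offcut of aluminium profile, 100 by 40 by 40 mm, origin at the centre of its underside.
- bin: Bystander: orange open plastic bin, 120 by 170 by 70 mm, origin at the centre of its underside.
Things that resemble listed ones, but are neither listed nor needed, are in the scene too. What is meant by the fence is not green, and is the smaller of those in its own colour.

How it is judged:
By the outcome, as a careful person would: the job done as asked, in the order asked, and still so for the second after the job is handed in, with the robot touching nothing.
It also fails if it takes over 69 s, if anything falls off the work surface, if the arm or the gripper's body presses on something with over 40 N, if the wrist force passes 120 N, or if a joint passes its speed limit or range.

## Working session

There is one attempt and no reset: what is moved stays moved. The work goes in short steps, Python scripts to look and compute and a tool call to move; the robot and the scene stay as the last step left them, time stands still between calls to the robot, and variables do not carry over. Pictures are saved under pics/ and viewed, about 8 in all and at most 12, crops included, and the job is handed in when it is done.

Besides the shell and the picture viewer there is one more tool, called after "Call:" as name([rows], argument=value, ...), one row to a line, values as JSON. arm_command: Moves the arm, as the interface text tells. Its arguments: {"type":"object","properties":{"plan":{"type":"array"},"hand":{"type":"number"}},"required":["plan"]}

```bash
mkdir -p pics; ls; cat > h.py <<'E'
import numpy as np, cv2
from bench import ctrl
from scipy.spatial.transform import Rotation as R
def cam(n):
    return ctrl.read_camera(n)
def K(c):
    h=c["pixels"].shape[0]; f=h/2/np.tan(np.radians(c["vertical_fov"])/2)
    return np.array([[f,0,c["cx"]],[0,f,c["cy"]],[0,0,1]]), np.array([c["k1"],0,0,0,0.])
def ray(c,uv):
    k,d=K(c); p=cv2.undistortPoints(np.array(uv,float).reshape(-1,1,2),k,d)[:,0]
    T=np.array(c["pose"]); v=np.c_[p[:,0],-p[:,1],-np.ones(len(p))]@T[:3,:3].T
    return T[:3,3],v
def onz(c,uv,z):
    o,v=ray(c,uv); return o+v*((z-o[2])/v[:,2])[:,None]
def proj(c,P):
    T=np.array(c["pose"]); q=(np.array(P,float).reshape(-1,3)-T[:3,3])@T[:3,:3]
    k,d=K(c); q=q*[1,-1,-1]
    return cv2.projectPoints(q,np.zeros(3),np.zeros(3),k,d)[0][:,0]
def save(c,n,s=1,crop=None):
    im=c["pixels"][:,:,::-1]
    if crop: im=im[crop[1]:crop[3],crop[0]:crop[2]]
    cv2.imwrite("pics/"+n,cv2.resize(im,None,fx=s,fy=s,interpolation=cv2.INTER_CUBIC))
E
python3 - <<'E'
from h import *
import pickle
d={n:cam(n) for n in("scene","side","wrist")}
pickle.dump(d,open("c0.pkl","wb"))
for n in d: print(n,np.round(d[n]["pose"],3).tolist(),d[n]["vertical_fov"],d[n]["k1"])
a=np.hstack([d["scene"]["pixels"],d["side"]["pixels"]])
save(d["scene"],"a.png",1.5);save(d["side"],"b.png",1.5)
s=ctrl.sense();print(s["tool_pos"],s["tcp_rot"],s["force"],s["gripper_width"],s["time_s"])
print(R.from_quat(s["tcp_rot"]).as_matrix().round(3))
E
```

```text
pics
scene [[0.352, -0.7, 0.621, 1.368], [0.936, 0.257, -0.241, -0.363], [0.009, 0.666, 0.746, 1.12], [0.0, 0.0, 0.0, 1.0]] 45.44716083642999 0.02231219125643182
side [[-0.948, 0.216, -0.233, 0.167], [-0.318, -0.64, 0.699, 0.876], [0.002, 0.737, 0.676, 0.889], [0.0, 0.0, 0.0, 1.0]] 55.86250933353904 -0.025400023732437296
wrist [[0.263, 0.924, 0.279, 0.216], [-0.965, 0.252, 0.074, -0.51], [-0.002, -0.288, 0.958, 0.385], [0.0, 0.0, 0.0, 1.0]] 68.0197391650559 -0.03176691794934823
[ 0.14499182 -0.53033712  0.23831588] [-0.56179174  0.42928187 -0.42881041  0.5623422 ] [-0.55767317 -0.51170306 -0.01591913] 0.088083135953085 0.15
[[ 0.264 -0.     0.965]
 [-0.965  0.001  0.264]
 [-0.001 -1.     0.   ]]
```

View pics/a.png

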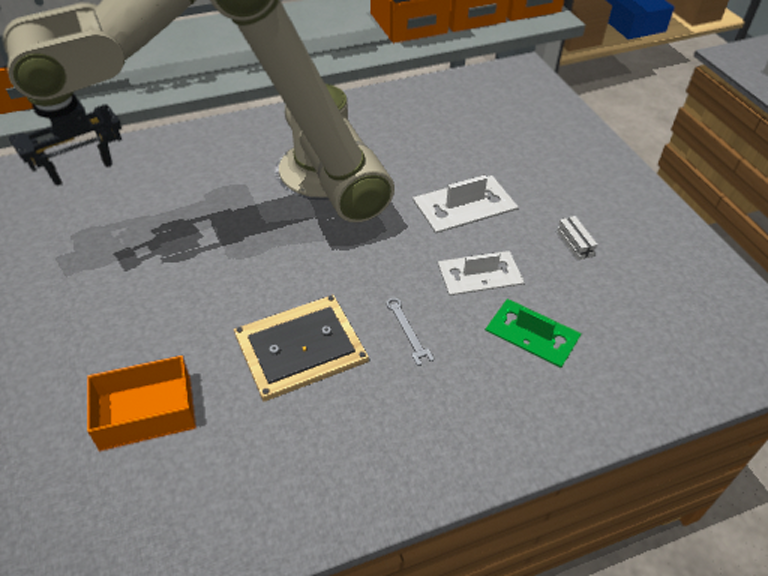

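View pics/b.png

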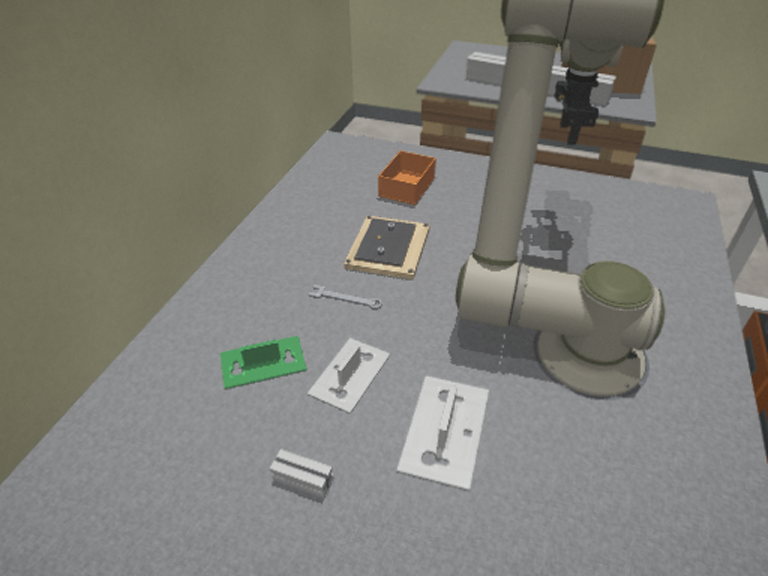

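The scene view shows the target, the small white fence, at about (481,272), with its pin hole towards the camera at (485,281). The jig is at (301,345), with screws at (275,349) and (326,330) and the pin at (304,348). The big white fence, the green fence, the wrench, the offcut and the bin are all clear of them.

```bash
cat > m.py <<'E'
from h import *
import pickle
d=pickle.load(open("c0.pkl","rb"))
def blob(m,seed):
    n,l,st,ce=cv2.connectedComponentsWithStats(m.astype(np.uint8)); 
    dist=np.hypot(*(ce-seed).T)+1e3*(st[:,4]<60); i=1+np.argmin(dist[1:]); return l==i,st[i]
def rect(c,m,z):
    cs=max(cv2.findContours(m.astype(np.uint8),0,1)[0],key=cv2.contourArea)
    P=onz(c,cs[:,0],z)[:,:2]
    r=cv2.minAreaRect((P*1000).astype(np.float32)); return r, cv2.boxPoints(r).round(1).tolist()
for n,fs,js in(("scene",(321,181),(200,230)),("side",(233,250),(258,164))):
    c=d[n]; p=c["pixels"]; hsv=cv2.cvtColor(p,cv2.COLOR_RGB2HSV).astype(int); 
    H,S,V=hsv[...,0],hsv[...,1],hsv[...,2]
    w=(S<30)&(V>165); m,st=blob(w,fs); print(n,"fence",st,rect(c,m,.005))
    b=(S>60)&(V>140)&(H>12)&(H<30); m,st=blob(b,js); print(n,"board",st,rect(c,m,.018))
    hull=np.zeros(m.shape,np.uint8); cv2.fillConvexPoly(hull,cv2.convexHull(max(cv2.findContours(m.astype(np.uint8),0,1)[0],key=cv2.contourArea)),1)
    ins=cv2.erode(hull,np.ones((7,7)))>0
    k=(V<100)&(S<60)&ins; k=cv2.morphologyEx(k.astype(np.uint8),cv2.MORPH_CLOSE,np.ones((5,5)))>0
    m,st=blob(k,js); print(n,"strip",st,rect(c,m,.026))
    e=cv2.erode(cv2.morphologyEx(m.astype(np.uint8),cv2.MORPH_CLOSE,np.ones((15,15))),np.ones((3,3)))>0
    for nm,q,z in(("heads",e&(V>120)&(S<60),.038),("pin",e&(S>90)&(V>90),.033)):
        N,l,s2,ce=cv2.connectedComponentsWithStats(q.astype(np.uint8))
        for i in range(1,N):
            if s2[i,4]>3: print(n,nm,s2[i,4],ce[i].round(1),(onz(c,ce[i],z)*1000).round(1))
E
python3 m.py
python3 - <<'E'
from h import *
import pickle
d=pickle.load(open("c0.pkl","rb"))
a=cv2.resize(d["scene"]["pixels"][155:275,145:355],None,fx=3.6,fy=3.6,interpolation=2)
cv2.imwrite("pics/c.png",a[:,:,::-1])
E
```

```text
scene fence [292 167  57  29 813] (((470.9054260253906, 218.50833129882812), (171.66835021972656, 101.36837768554688), 81.21714782714844), [[407.70001220703125, 141.39999389648438], [507.8999938964844, 125.9000015258789], [534.0999755859375, 295.6000061035156], [433.8999938964844, 311.1000061035156]])
scene board [ 156  197   90   68 1413] (((532.6030883789062, -213.99240112304688), (181.80990600585938, 221.41049194335938), 4.927701473236084), [[432.5, -111.5], [451.5, -332.1000061035156], [632.7000122070312, -316.5], [613.7000122070312, -95.9000015258789]])
scene strip [ 166  205   70   51 2044] (((541.2772216796875, -213.0804443359375), (126.63463592529297, 178.48643493652344), 4.844346523284912), [[470.6000061035156, -129.5], [485.70001220703125, -307.3999938964844], [611.9000244140625, -296.70001220703125], [596.7999877929688, -118.80000305175781]])
scene heads 19 [217.1 219.3] [[ 534.1 -157.9   38. ]]
scene heads 20 [182.3 232. ] [[ 544.  -267.5   38. ]]
scene pin 7 [202.3 231.9] [[ 560.2 -212.    33. ]]
side fence [ 205  225   55   50 1105] (((473.5531311035156, 216.97821044921
[... 310 characters left out ...]
 (42.08890151977539, 215.00704956054688), 1.9654960632324219), [[436.29998779296875, -108.0], [443.70001220703125, -322.8999938964844], [485.79998779296875, -321.5], [478.3999938964844, -106.5999984741211]])Traceback (most recent call last):
  File "m.py", line 19, in <module>
    m,st=blob(k,js); print(n,"strip",st,rect(c,m,.026))
         ~~~~^^^^^^
  File "m.py", line 6, in blob
    dist=np.hypot(*(ce-seed).T)+1e3*(st[:,4]<60); i=1+np.argmin(dist[1:]); return l==i,st[i]
                                                      ~~~~~~~~~^^^^^^^^^^
    return _wrapfunc(a, 'argmin', axis=axis, out=out, **kwds)
    return bound(*args, **kwds)
ValueError: attempt to get argmin of an empty sequence
```

View pics/c.png

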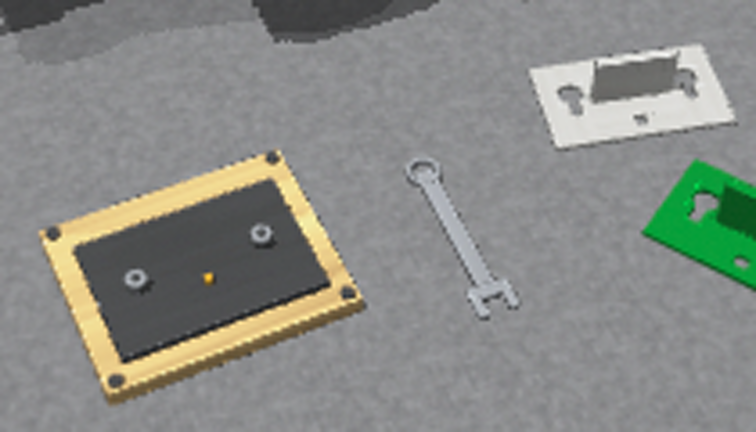

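The crop confirms a pin on the +x side of the screws and the fence's pin hole on its +x side. Measured values:
- **Fence:** about (472,218), yaw −8.7°. The measured 171×101 mm fits the given size.
- **Jig:** yaw about 5°. Head spacing is 110.0 mm, as it should be. The screw midpoint is about (539,−213).

Next I'll look at the jig with the wrist camera.

```bash
cat > g.py <<'E'
import sys
from h import *
def go(x,y,z,yaw):
    s=ctrl.sense(); M=R.from_quat(s["tcp_rot"])
    c,sn=np.cos(np.radians(yaw)),np.sin(np.radians(yaw))
    T=np.array([[c,0,-sn],[sn,0,c],[0,-1,0]]); T[:,2]=np.cross(T[:,0],T[:,1])
    d=np.array([x,y,z])-np.array(s["tool_pos"])*1000
    print("shift",M.inv().apply(d).round(1),"turn",np.degrees((M.inv()*R.from_matrix(T)).as_rotvec()).round(2),
     "pos",(np.array(s["tool_pos"])*1000).round(1),"yaw",np.degrees(np.arctan2(M.as_matrix()[1,0],M.as_matrix()[0,0])).round(2),"F",np.round(s["force"],2),"w",round(s["gripper_width"],4),"t",round(s["time_s"],2))
if __name__=="__main__": go(*map(float,sys.argv[1:5]))
E
python3 g.py 540 -290 230 5
```

```text
shift [-127.7    8.5  444.4] turn [-5.000e-02 -7.971e+01 -4.000e-02] pos [ 145.  -530.3  238.3] yaw -74.71 F [-0.56 -0.51 -0.02] w 0.0881 t 0.15
```

Call:
arm_command([
  [-10,0,35,0,-6,0],
  [-20,1,70,0,-12,0],
  [-30,1,105,0,-18,0],
  [-40,2,140,0,-24,0],
  [-50,3,175,0,-30,0],
  [-60,4,210,0,-36,0],
  [-70,5,245,0,-42,0],
  [-80,5,280,0,-48,0],
  [-90,6,315,0,-54,0],
  [-100,7,350,0,-60,0],
  [-110,8,385,0,-66,0],
  [-120,8,415,0,-72,0],
  [-126,8,435,0,-77,0],
  [-128,8,444,0,-79.7,0],
  [-128,8,444,0,-79.7,0],
  [-128,8,444,0,-79.7,0],
], hand=0.5)

```text
time_s: 1.48
tool_pos: [0.5395, -0.2898, 0.2303]
tcp_rot: [-0.706, -0.03, 0.031, 0.707]
force: [-0.0, 0.3, 0.7]
gripper_width: 0.0438
```

```bash
python3 - <<'E'
from h import *
import pickle
d={n:cam(n) for n in("scene","side","wrist")}
pickle.dump(d,open("c1.pkl","wb")); save(d["wrist"],"d.png",1.5)
E
python3 g.py 472.9 217.4 120 -8.7
```

```text
shift [-22.7 110.8 511.8] turn [-0.000e+00  1.355e+01 -1.000e-02] pos [ 538.8 -290.7  230.8] yaw 4.85 F [0.53 0.05 0.23] w 0.0441 t 1.63
```

View pics/d.png

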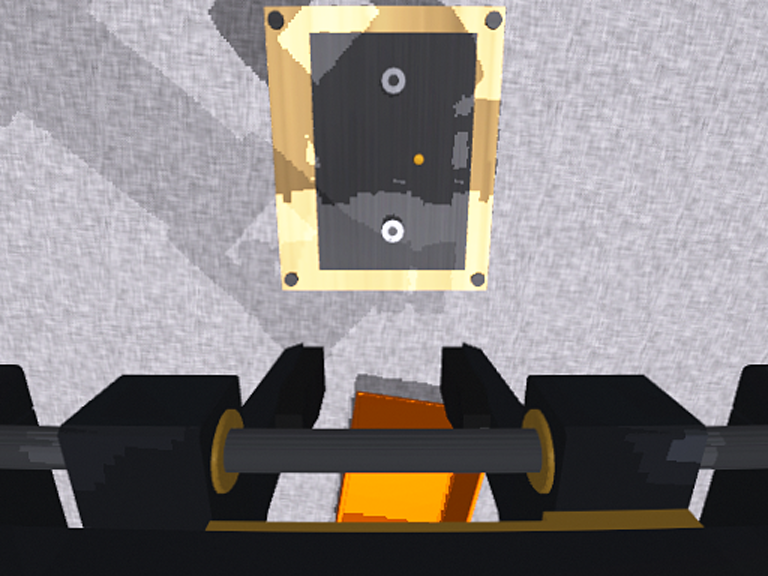

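The wrist view shows heads at (393,80) and (392,231), the pin at (419,159), and the strip's edges, all in 1.5× pixels.

```bash
python3 - <<'E'
from h import *
import pickle
c=pickle.load(open("c1.pkl","rb"))["wrist"]
hsv=cv2.cvtColor(c["pixels"],cv2.COLOR_RGB2HSV).astype(int)
def cen(u,v,w,f):
    y0,x0=int(v-w),int(u-w); q=f(hsv[y0:y0+2*w+1,x0:x0+2*w+1]); ys,xs=np.nonzero(q)
    cc=cv2.minEnclosingCircle(np.c_[xs,ys].astype(np.float32)); return (xs.mean()+x0,ys.mean()+y0),(cc[0][0]+x0,cc[0][1]+y0,cc[1])
for u,v in((262,53.5),(261.5,154)):
    a,b=cen(u,v,10,lambda h:(h[...,2]>125)); print(a,b,(onz(c,[a,b[:2]],.038)*1000).round(1).tolist())
a,b=cen(279.3,106,4,lambda h:(h[...,1]>90)&(h[...,2]>90)); print("pin",a,onz(c,a,.033)*1000)
print("board TL TR BR BL",(onz(c,np.array([[266,8],[506,5],[487,290],[282,290]])/1.5,.018)*1000).round(1).tolist())
print("strip",(onz(c,np.array([[309,33],[477,33],[466,269],[319,269]])/1.5,.026)*1000).round(1).tolist())
E
```

```text
(np.float64(261.9457831325301), np.float64(53.21686746987952)) (262.0, 53.25, 8.310484886169434) [[534.8, -157.0, 38.0], [534.8, -157.0, 38.0]]
(np.float64(261.59322033898303), np.float64(153.88135593220338)) (262.68181800842285, 154.22727298736572, 8.768234252929688) [[544.4, -267.0, 38.0], [545.7, -267.3, 38.0]]
pin (np.float64(278.8222222222222), np.float64(105.66666666666667)) [[ 559.38428521 -210.19763044   33.        ]]
board TL TR BR BL [[436.4, -111.9, 18.0], [614.0, -94.9, 18.0], [632.9, -315.0, 18.0], [453.0, -330.2, 18.0]]
strip [[470.5, -128.2, 26.0], [593.7, -117.8, 26.0], [610.0, -295.9, 26.0], [485.8, -306.4, 26.0]]
```

Call:
arm_command([
  [-1,0,25,0,1,0],
  [-2,5,55,0,2,0],
  [-3,10,90,0,3,0],
  [-5,15,125,0,4,0],
  [-7,20,160,0,5,0],
  [-8,25,195,0,6,0],
  [-10,30,230,0,7,0],
  [-12,35,265,0,8,0],
  [-14,40,300,0,9,0],
  [-16,45,335,0,10,0],
  [-18,50,370,0,11,0],
  [-20,55,405,0,12,0],
  [-22,60,440,0,13,0],
  [-22.5,70,470,0,13.5,0],
  [-22.7,80,495,0,13.5,0],
  [-22.7,100,512,0,13.55,0],
  [-22.7,110,512,0,13.55,0],
  [-22.7,110,512,0,13.55,0],
  [-22.7,110,512,0,13.55,0],
])

```text
time_s: 3.22
tool_pos: [0.4725, 0.2175, 0.1209]
tcp_rot: [0.705, -0.053, 0.053, -0.705]
force: [0.9, -0.6, -0.1]
gripper_width: 0.0439
```

```bash
python3 - <<'E'
from h import *
c=cam("wrist"); save(c,"e.png",1.5)
import pickle; pickle.dump(c,open("c2.pkl","wb"))
E
python3 g.py 472.9 217.4 15 -8.7
```

```text
shift [ -0.  106.4  -0. ] turn [-0.01  0.05  0.05] pos [472.9 217.4 121.4] yaw -8.65 F [ 0.51 -0.14  0.4 ] w 0.0441 t 3.27
```

View pics/e.png

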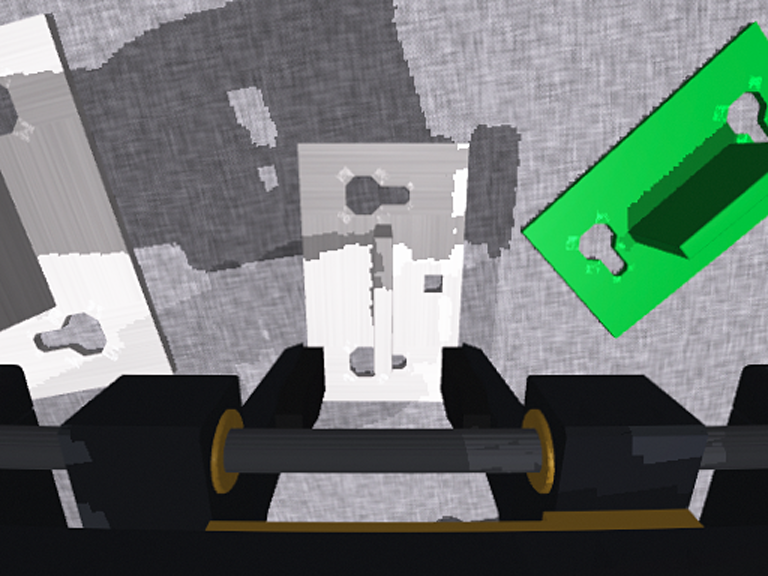

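The wrist view shows the wall at (384,230–375), centred between the open fingers. The pin hole is at (432,283) and the upper keyhole at (364–410,195). I'll descend and grip.

Call:
arm_command([
  [0,20,0,0,0,0],
  [0,40,0,0,0,0],
  [0,60,0,0,0,0],
  [0,80,0,0,0,0],
  [0,95,0,0,0,0],
  [0,103,0,0,0,0],
  [0,106,0,0,0,0],
  [0,106,0,0,0,0],
  [0,106,0,0,0,0],
])

```text
time_s: 4.02
tool_pos: [0.4731, 0.218, 0.0157]
tcp_rot: [-0.705, 0.052, -0.054, 0.705]
force: [-0.0, -0.0, 0.2]
gripper_width: 0.0439
```

Call:
arm_command([
  [0,0,0,0,0,0],
  [0,0,0,0,0,0],
  [0,0,0,0,0,0],
  [0,0,0,0,0,0],
  [0,0,0,0,0,0],
  [0,0,0,0,0,0],
  [0,0,0,0,0,0],
  [0,0,0,0,0,0],
], hand=1)

```text
time_s: 4.68
tool_pos: [0.4725, 0.2181, 0.0149]
tcp_rot: [-0.705, 0.053, -0.053, 0.705]
force: [-0.4, 0.4, 2.9]
gripper_width: 0.0094
```

```bash
python3 - <<'E'
from h import *
import pickle
c=pickle.load(open("c2.pkl","rb"))
for n,uv,z in(("pinhole",(432.5,282.5),.005),("keyhole top circ",(362,195),.005),("TL",(298,143),.005),("TR",(468,143),.005)):
    print(n,(onz(c,np.array(uv)/1.5,z)*1000).round(1))
E
python3 g.py 472.9 217.4 120 -8.7; python3 -c "
from bench import ctrl;s=ctrl.sense();print(s['force'],s['torque'])"
```

```text
pinhole [[503.7 214.2   5. ]]
keyhole top circ [[468.1 275.    5. ]]
TL [[436.  310.2   5. ]]
TR [[534.3 295.2   5. ]]
shift [   0.5 -105.1   -0.7] turn [-0.01  0.14  0.01] pos [472.5 218.1  14.9] yaw -8.56 F [-0.41  0.36  2.92] w 0.0094 t 4.68
[-0.41367898  0.35563442  2.91973215] [-0.0872549  -0.01789982 -0.05892369]
```

Gripped: opening 9.4 mm against the 10 mm wall. The wrist view puts the fence origin about 0.7 mm beyond the TCP along tool z. Next I'll lift.

Call:
arm_command([
  [0,-3,0,0,0,0],
  [0,-10,0,0,0,0],
  [0,-25,0,0,0,0],
  [0,-45,0,0,0,0],
  [0,-65,0,0,0,0],
  [0,-85,0,0,0,0],
  [0,-98,0,0,0,0],
  [0,-105,0,0,0,0],
  [0,-105,0,0,0,0],
  [0,-105,0,0,0,0],
])

```text
time_s: 5.52
tool_pos: [0.4721, 0.218, 0.1194]
tcp_rot: [0.705, -0.053, 0.053, -0.705]
force: [-0.4, -0.8, -3.1]
gripper_width: 0.0098
```

```bash
python3 g.py 550.5 -211.7 120 5
```

```text
shift [ 141.5   -0.5 -413.2] turn [ 1.000e-02 -1.357e+01 -3.000e-02] pos [472.1 218.  119.4] yaw -8.57 F [-0.38 -0.8  -3.05] w 0.0098 t 5.52
```

Call:
arm_command([
  [4,0,-10,0,0,0],
  [10,0,-30,0,-1,0],
  [19,0,-55,0,-1.8,0],
  [27,0,-80,0,-2.6,0],
  [36,0,-105,0,-3.4,0],
  [45,0,-130,0,-4.2,0],
  [53,0,-155,0,-5,0],
  [62,0,-180,0,-5.8,0],
  [70,0,-205,0,-6.6,0],
  [79,0,-230,0,-7.4,0],
  [87,0,-255,0,-8.2,0],
  [96,0,-280,0,-9,0],
  [105,0,-305,0,-9.8,0],
  [113,0,-330,0,-10.6,0],
  [122,0,-355,0,-11.5,0],
  [130,0,-380,0,-12.4,0],
  [137,0,-400,0,-13.2,0],
  [141,0,-411,0,-13.57,0],
  [141.5,0,-413.2,0,-13.57,0],
  [141.5,0,-413.2,0,-13.57,0],
])

```text
time_s: 7.18
tool_pos: [0.5503, -0.2117, 0.1189]
tcp_rot: [-0.706, -0.03, 0.031, 0.707]
force: [0.3, -0.8, -3.7]
gripper_width: 0.0097
```

```bash
python3 - <<'E'
from h import *
c=cam("wrist"); save(c,"f.png",1.5)
import pickle; pickle.dump(c,open("c3.pkl","wb"))
E
python3 g.py 550.5 -211.7 56 5
```

```text
shift [ 0.2 63.2 -0.9] turn [-0.07 -0.01 -0.07] pos [ 550.3 -210.9  119.2] yaw 4.99 F [-0.24 -0.01 -3.39] w 0.0099 t 7.23
```

View pics/f.png

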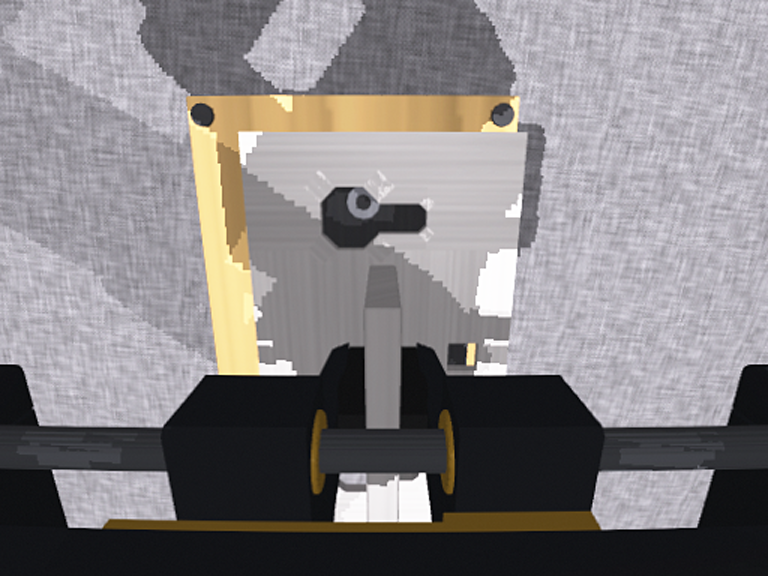

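The screw head is visible at (362,203) through the upper keyhole, whose opening is centred near (351,217). I'll check the predicted alignment.

```bash
python3 - <<'E'
from h import *
import pickle
c=pickle.load(open("c3.pkl","rb"))
P=lambda uv,z:(onz(c,np.array(uv)/1.5,z)*1000)[0,:2]
yaw=np.radians(5);X=np.array([np.cos(yaw),np.sin(yaw)]);Y=np.array([-X[1],X[0]])
s=P((362.5,203),.038)
k=[P((321,217),.109),P((351,187),.109),P((351,247),.109)]
e=P((427,217.5),.109) # slot end: x=+16
TL=P((238,132),.109);TR=P((528,132),.109)
t=np.array([550.3,-210.9])
f=lambda p:((p-t)@X,(p-t)@Y)
for n,p in(("screw",s),("openL -22.5",k[0]),("top",k[1]),("bot",k[2]),("slotend 16",e),("TL -50,85",TL),("TR 50,85",TR)): print(n,np.round(p,1),np.round(f(p),1))
E
```

```text
screw [ 534.6 -158. ] [-11.1  54.1]
openL -22.5 [ 522.6 -157.7] [-23.   55.4]
top [ 532.8 -146.1] [-11.8  66.1]
bot [ 534.2 -167.9] [-12.3  44.3]
slotend 16 [ 561.1 -154.6] [15.7 55.2]
TL -50,85 [ 492.3 -130.7] [-50.7  85. ]
TR 50,85 [ 592.8 -122.1] [50.1 84.8]
```

Prediction: screw at fence x ≈ −10.9 (inside the window) and y about 0.9 mm off. I'll correct z by −0.6 and lower to just above the heads.

Call:
arm_command([
  [0,5,0,0,0,0],
  [0,15,-0.3,0,0,0],
  [0,28,-0.6,0,0,0],
  [0,40,-0.6,0,0,0],
  [0,50,-0.6,0,0,0],
  [0,57,-0.6,0,0,0],
  [0,60,-0.6,0,0,0],
  [0,60,-0.6,0,0,0],
  [0,60,-0.6,0,0,0],
])

```text
time_s: 7.98
tool_pos: [0.551, -0.2121, 0.06]
tcp_rot: [0.707, 0.031, -0.031, -0.706]
force: [-0.2, 0.6, -3.2]
gripper_width: 0.0097
```

Call:
arm_command([
  [0,1,0,0,0,0],
  [0,2,0,0,0,0],
  [0,3,0,0,0,0],
  [0,4,0,0,0,0],
  [0,5,0,0,0,0],
  [0,6,0,0,0,0],
  [0,6.5,0,0,0,0],
  [0,7,0,0,0,0],
  [0,7,0,0,0,0],
])

```text
time_s: 8.73
tool_pos: [0.5509, -0.2122, 0.0527]
tcp_rot: [-0.706, -0.031, 0.031, 0.706]
force: [0.9, -0.1, -2.9]
gripper_width: 0.0099
```

Call:
arm_command([
  [0,0.4,0,0,0,0],
  [0,0.8,0,0,0,0],
  [0,1.2,0,0,0,0],
  [0,1.6,0,0,0,0],
  [0,2,0,0,0,0],
  [0,2,0,0,0,0],
])

```text
time_s: 9.23
tool_pos: [0.5508, -0.2122, 0.0506]
tcp_rot: [-0.706, -0.031, 0.031, 0.706]
force: [0.1, -0.1, -3.6]
gripper_width: 0.0095
```

Two millimetres below head height with no contact, so the heads are in the openings. I'll continue down in small steps towards the pin.

Call:
arm_command([
  [0,0.5,0,0,0,0],
  [0,1,0,0,0,0],
  [0,1.5,0,0,0,0],
  [0,2,0,0,0,0],
  [0,2,0,0,0,0],
  [0,2,0,0,0,0],
])

```text
time_s: 9.73
tool_pos: [0.5509, -0.2122, 0.0487]
tcp_rot: [-0.706, -0.031, 0.031, 0.706]
force: [0.1, 0.3, -3.3]
gripper_width: 0.0098
```

Call:
arm_command([
  [0,0.5,0,0,0,0],
  [0,1,0,0,0,0],
  [0,1.5,0,0,0,0],
  [0,2,0,0,0,0],
  [0,2,0,0,0,0],
  [0,2,0,0,0,0],
])

```text
time_s: 10.23
tool_pos: [0.5509, -0.2122, 0.0469]
tcp_rot: [0.706, 0.031, -0.031, -0.706]
force: [-1.5, -0.3, -0.4]
gripper_width: 0.0098
```

Pin contact: about 3 N of lift, at the expected height. Pressing on.

Call:
arm_command([
  [0,0.5,0,0,0,0],
  [0,1,0,0,0,0],
  [0,1.5,0,0,0,0],
  [0,2,0,0,0,0],
  [0,2.5,0,0,0,0],
  [0,3,0,0,0,0],
  [0,3.5,0,0,0,0],
  [0,3.5,0,0,0,0],
])

```text
time_s: 10.9
tool_pos: [0.5509, -0.2122, 0.0433]
tcp_rot: [0.706, 0.031, -0.031, -0.706]
force: [-0.8, 0.4, 2.3]
gripper_width: 0.0101
```

```bash
python3 g.py 550.5 -211.7 41 5; python3 -c "
from bench import ctrl;s=ctrl.sense();print(s['force'],s['torque'])"
```

```text
shift [-0.4  2.3  0.5] turn [0.01 0.01 0.01] pos [ 550.9 -212.2   43.3] yaw 5.01 F [-0.76  0.35  2.3 ] w 0.0101 t 10.9
[-0.76383528  0.35044288  2.29515474] [ 0.04479855  0.06702363 -0.0118848 ]
```

Call:
arm_command([
  [0,0.4,0,0,0,0],
  [0,0.8,0,0,0,0],
  [0,1.2,0,0,0,0],
  [0,1.2,0,0,0,0],
  [0,1.2,0,0,0,0],
])

```text
time_s: 11.32
tool_pos: [0.5509, -0.2122, 0.0421]
tcp_rot: [0.706, 0.031, -0.031, -0.706]
force: [-1.9, 0.3, 3.8]
gripper_width: 0.0098
```

Call:
arm_command([
  [0,0.2,0,0,0,0],
  [0,0.4,0,0,0,0],
  [0,0.4,0,0,0,0],
  [0,0.4,0,0,0,0],
])

```text
time_s: 11.65
tool_pos: [0.5509, -0.2122, 0.0417]
tcp_rot: [0.706, 0.031, -0.031, -0.706]
force: [-1.3, 0.7, 4.0]
gripper_width: 0.0098
```

The net lift of about 7.3 N, and the TCP height, both put the underside about 0.8–1 mm above the strip. I'll slide to tool −x, gently.

Call:
arm_command([
  [-0.5,0,0,0,0,0],
  [-1,0,0,0,0,0],
  [-1.5,0,0,0,0,0],
  [-2,0,0,0,0,0],
  [-2.5,0,0,0,0,0],
  [-3,0,0,0,0,0],
  [-3.5,0,0,0,0,0],
  [-4,0,0,0,0,0],
])

```text
time_s: 12.32
tool_pos: [0.547, -0.2127, 0.0418]
tcp_rot: [0.707, 0.031, -0.031, -0.706]
force: [3.8, -0.8, 3.4]
gripper_width: 0.0098
```

Call:
arm_command([
  [-0.5,0,0,0,0,0],
  [-1,0,0,0,0,0],
  [-1.5,0,0,0,0,0],
  [-2,0,0,0,0,0],
  [-2.5,0,0,0,0,0],
  [-3,0,0,0,0,0],
  [-3.5,0,0,0,0,0],
  [-4,0,0,0,0,0],
])

```text
time_s: 12.98
tool_pos: [0.5429, -0.2128, 0.0416]
tcp_rot: [-0.706, -0.031, 0.031, 0.706]
force: [4.8, 0.1, 2.7]
gripper_width: 0.0096
```

Call:
arm_command([
  [-0.5,0,0,0,0,0],
  [-1,0,0,0,0,0],
  [-1.5,0,0,0,0,0],
  [-2,0,0,0,0,0],
  [-2.5,0,0,0,0,0],
  [-3,0,0,0,0,0],
  [-3.5,0,0,0,0,0],
  [-4,0,0,0,0,0],
])

```text
time_s: 13.65
tool_pos: [0.5389, -0.2132, 0.0416]
tcp_rot: [-0.706, -0.031, 0.031, 0.706]
force: [4.3, 1.4, 3.9]
gripper_width: 0.0098
```

Call:
arm_command([
  [-0.5,0,0,0,0,0],
  [-1,0,0,0,0,0],
  [-1.5,0,0,0,0,0],
  [-2,0,0,0,0,0],
  [-2.5,0,0,0,0,0],
  [-3,0,0,0,0,0],
  [-3.5,0,0,0,0,0],
  [-4,0,0,0,0,0],
])

```text
time_s: 14.32
tool_pos: [0.5349, -0.2136, 0.0416]
tcp_rot: [0.706, 0.031, -0.031, -0.706]
force: [2.9, -0.3, 3.9]
gripper_width: 0.0098
```

```bash
python3 g.py 527.6 -213.7 41.5 5; python3 -c "
from bench import ctrl;s=ctrl.sense();print(s['force'],s['torque'])"
```

```text
shift [-7.2  0.1  0.5] turn [ 0.    0.01 -0.  ] pos [ 534.9 -213.6   41.6] yaw 5.01 F [ 2.94 -0.34  3.88] w 0.0098 t 14.32
[ 2.94083984 -0.33929002  3.88424698] [ 0.04079472 -0.96004937  0.00613604]
```

Call:
arm_command([
  [-0.5,0,0,0,0,0],
  [-1,0,0,0,0,0],
  [-1.5,0,0,0,0,0],
  [-2,0,0,0,0,0],
  [-2.5,0,0,0,0,0],
  [-3,0,0,0,0,0],
  [-3.5,0,0,0,0,0],
  [-4,0,0,0,0,0],
])

```text
time_s: 14.98
tool_pos: [0.5309, -0.2139, 0.0416]
tcp_rot: [-0.706, -0.031, 0.031, 0.706]
force: [4.5, 0.7, 3.0]
gripper_width: 0.0096
```

Call:
arm_command([
  [-0.4,0,0,0,0,0],
  [-0.8,0,0,0,0,0],
  [-1.2,0,0,0,0,0],
  [-1.6,0,0,0,0,0],
  [-2,0,0,0,0,0],
])

```text
time_s: 15.4
tool_pos: [0.5283, -0.2138, 0.0411]
tcp_rot: [-0.706, -0.03, 0.032, 0.707]
force: [0.9, 0.8, -2.7]
gripper_width: 0.0096
```

The pin has sprung up: the lift is gone (z force −2.7 N, the fence's weight). I'll creep on to the slot end.

Call:
arm_command([
  [-0.3,0,0,0,0,0],
  [-0.6,0,0,0,0,0],
  [-0.6,0,0,0,0,0],
  [-0.6,0,0,0,0,0],
])

```text
time_s: 15.73
tool_pos: [0.5282, -0.2141, 0.0416]
tcp_rot: [-0.706, -0.031, 0.031, 0.706]
force: [-0.4, 0.5, -2.9]
gripper_width: 0.0099
```

Call:
arm_command([
  [-0.2,0,0,0,0,0],
  [-0.4,0,0,0,0,0],
  [-0.4,0,0,0,0,0],
  [-0.4,0,0,0,0,0],
])

```text
time_s: 16.07
tool_pos: [0.528, -0.2141, 0.0417]
tcp_rot: [-0.706, -0.031, 0.031, 0.706]
force: [1.3, 0.2, -4.2]
gripper_width: 0.0096
```

Call:
arm_command([
  [-0.2,0,0,0,0,0],
  [-0.4,0,0,0,0,0],
  [-0.4,0,0,0,0,0],
  [-0.4,0,0,0,0,0],
])

```text
time_s: 16.4
tool_pos: [0.5279, -0.2142, 0.0417]
tcp_rot: [0.706, 0.031, -0.031, -0.706]
force: [5.0, 2.0, -5.1]
gripper_width: 0.01
```

Call:
arm_command([
  [-0.2,0,0,0,0,0],
  [-0.4,0,0,0,0,0],
  [-0.4,0,0,0,0,0],
  [-0.4,0,0,0,0,0],
])

```text
time_s: 16.73
tool_pos: [0.5278, -0.2142, 0.0417]
tcp_rot: [0.706, 0.031, -0.03, -0.706]
force: [5.6, 3.1, -6.8]
gripper_width: 0.0096
```

The x force is building and motion has stopped at the slot ends (TCP x 527.8, about 12 mm short of the screw line as expected for home). I'll lower onto the strip, relaxing the push slightly.

Call:
arm_command([
  [0.2,0.2,0,0,0,0],
  [0.3,0.4,0,0,0,0],
  [0.3,0.6,0,0,0,0],
  [0.3,0.6,0,0,0,0],
  [0.3,0.6,0,0,0,0],
])

```text
time_s: 17.15
tool_pos: [0.5278, -0.2143, 0.0414]
tcp_rot: [0.707, 0.031, -0.03, -0.706]
force: [5.4, 2.4, -2.4]
gripper_width: 0.0096
```

Call:
arm_command([
  [0,0.2,0,0,0,0],
  [0,0.4,0,0,0,0],
  [0,0.4,0,0,0,0],
])

```text
time_s: 17.4
tool_pos: [0.5279, -0.2144, 0.0411]
tcp_rot: [0.707, 0.031, -0.03, -0.706]
force: [5.3, 2.2, -0.1]
gripper_width: 0.0097
```

Call:
arm_command([
  [0,0.2,0,0,0,0],
  [0,0.4,0,0,0,0],
  [0,0.4,0,0,0,0],
])

```text
time_s: 17.65
tool_pos: [0.5279, -0.2144, 0.0409]
tcp_rot: [0.707, 0.031, -0.03, -0.706]
force: [4.7, 1.8, 2.7]
gripper_width: 0.0099
```

Call:
arm_command([
  [0,0.2,0,0,0,0],
  [0,0.4,0,0,0,0],
  [0,0.4,0,0,0,0],
])

```text
time_s: 17.9
tool_pos: [0.528, -0.2144, 0.0409]
tcp_rot: [0.707, 0.031, -0.03, -0.706]
force: [4.0, 3.0, 6.3]
gripper_width: 0.0097
```

```bash
python3 - <<'E'
from h import *
import pickle
w=cam("wrist");s=cam("scene")
pickle.dump((w,s),open("c4.pkl","wb")); a=cv2.resize(w["pixels"],(600,450),interpolation=2)
save(w,"i.png",1.5)
E
python3 g.py 527.6 -213.7 41 5; python3 -c "
from bench import ctrl;s=ctrl.sense();print(s['force'],s['torque'])"
```

```text
shift [-0.3 -0.1  0.7] turn [0.06 0.01 0.09] pos [ 527.9 -214.4   40.9] yaw 5.01 F [2.85 3.34 5.35] w 0.0098 t 18.0
[2.84905489 3.33858551 5.35430003] [ 0.52714098 -0.62401322 -0.05922829]
```

View pics/i.png

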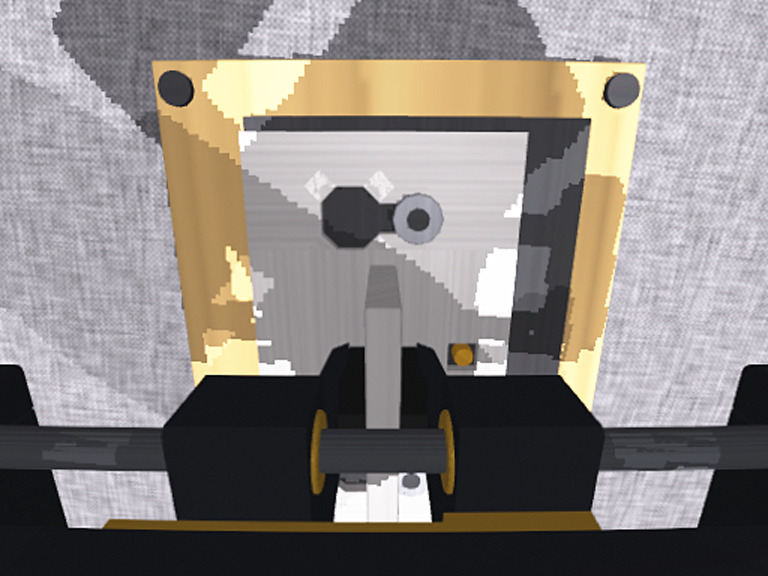

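The view shows the pin up in its hole at (462,354), the head at the slot end at (418,219), and the plate on the strip with no visible gap. Releasing.

Call:
arm_command([
  [0,0,0,0,0,0],
  [0,0,0,0,0,0],
  [0,0,0,0,0,0],
  [0,0,0,0,0,0],
  [0,0,0,0,0,0],
  [0,0,0,0,0,0],
], hand=0.6)

```text
time_s: 18.5
tool_pos: [0.5273, -0.2143, 0.0397]
tcp_rot: [-0.706, -0.031, 0.031, 0.706]
force: [-0.4, -0.2, -0.3]
gripper_width: 0.0353
```

Call:
arm_command([
  [0,-3,0,0,0,0],
  [0,-10,0,0,0,0],
  [0,-25,0,0,0,0],
  [0,-45,0,0,0,0],
  [0,-70,0,0,0,0],
  [0,-95,0,0,0,0],
  [0,-120,0,0,0,0],
  [0,-145,-10,0,0,0],
  [0,-160,-30,0,0,0],
  [0,-170,-50,0,0,0],
  [0,-170,-60,0,0,0],
  [0,-170,-60,0,0,0],
])

```text
time_s: 19.5
tool_pos: [0.5326, -0.2756, 0.2099]
tcp_rot: [0.707, 0.03, -0.03, -0.706]
force: [0.3, -0.0, -0.5]
gripper_width: 0.0351
```

```bash
python3 - <<'E'
from h import *
w=cam("wrist"); save(w,"j.png",1.5)
import pickle; s=cam("scene"); pickle.dump((w,s),open("c5.pkl","wb"))
a=np.hstack([s["pixels"]]); save(s,"k.png",1.5)
st=ctrl.sense(); print(st["tool_pos"],st["force"],st["gripper_width"],st["time_s"])
E
```

```text
[ 0.53224025 -0.2733509   0.20882699] [ 0.9808917  -0.50582382 -0.10387427] 0.03527949435457365 19.6
```

View pics/j.png

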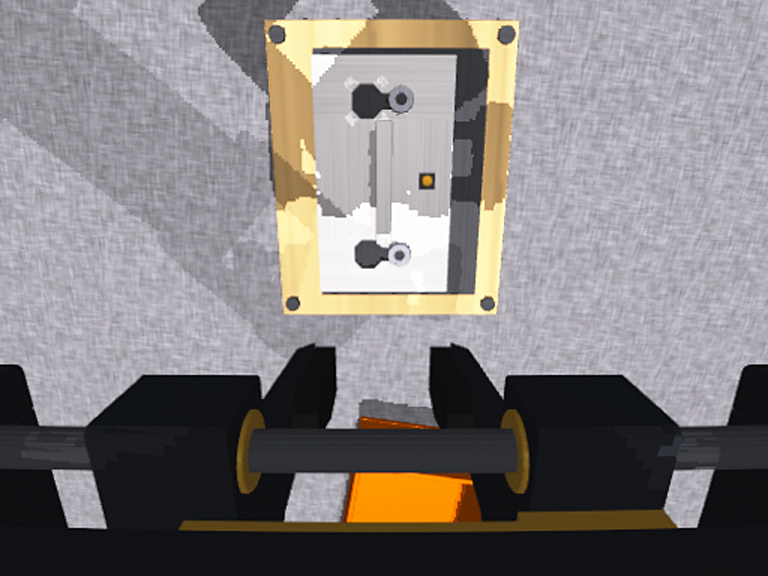

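View pics/k.png

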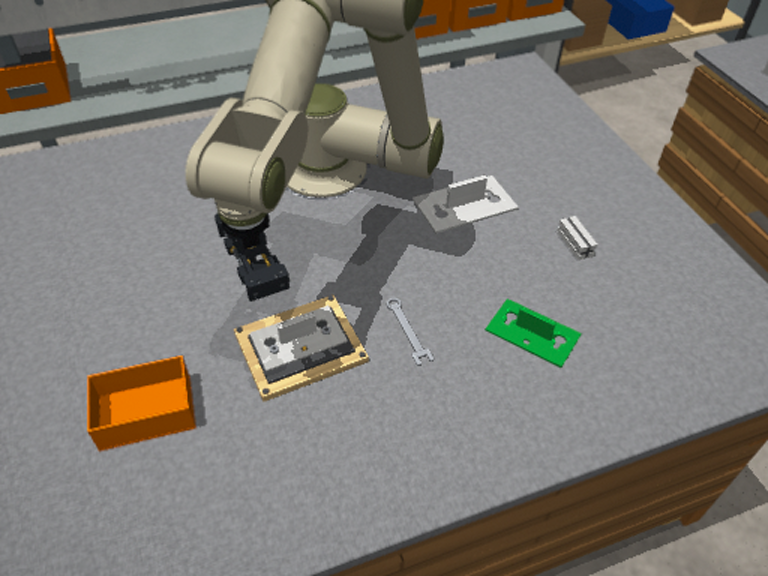

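Both heads sit at the slot ends, at (401,99) and (399,255). The pin at (427,181) is centred in its hole, and the bystanders are where they were. One numeric check of "fully home", then I'll hand in.

```bash
python3 - <<'E'
from h import *
import pickle
w=pickle.load(open("c5.pkl","rb"))[0]
hsv=cv2.cvtColor(w["pixels"],cv2.COLOR_RGB2HSV).astype(int)
P=lambda uv,z:(onz(w,np.array(uv)/1.5,z)*1000)[0,:2]
X=np.array([np.cos(np.radians(5)),np.sin(np.radians(5))])
h=[P((401,99),.038),P((399,255),.038)]
co=[P((312,55),.031),P((457,55),.031),P((448,293),.031),P((321,293),.031)]
o=np.mean(co,0); print("heads",h,"origin",o,"dims",np.linalg.norm(co[1]-co[0]),np.linalg.norm(co[2]-co[1]))
print("head x in fence (want 12):",[((p-o)@X).round(2) for p in h],"pin x (want 32):",((P((427,181),.033)-o)@X).round(2))
E
```

```text
heads [array([ 535.0513185 , -157.46861596]), array([ 544.15915425, -267.02877162])] origin [ 528.61840918 -214.7281134 ] dims 99.96782303836581 171.70350625055315
head x in fence (want 12): [np.float64(11.4), np.float64(10.92)] pin x (want 32): 31.29
```

The direct estimate reads about 0.8 mm short, roughly one picture pixel. I'll check more finely with the pin's centring in its hole.

```bash
python3 - <<'E'
from h import *
import pickle
for f,i,(u,v),r in(("c4.pkl",0,(308,236),12),("c5.pkl",0,(284.7,120.7),8)):
    w=pickle.load(open(f,"rb"))[i]; u,v=int(u),int(v)
    p=w["pixels"][v-r:v+r+1,u-r:u+r+1]; hsv=cv2.cvtColor(p,cv2.COLOR_RGB2HSV).astype(int)
    pin=(hsv[...,1]>110)&(hsv[...,2]>90)
    hole=(hsv[...,2]<125)|pin
    n,l,st,ce=cv2.connectedComponentsWithStats(hole.astype(np.uint8)); k=l[r,r]; print(f,"hole",st[k],ce[k].round(2)+[u-r,v-r])
    ys,xs=np.nonzero(pin&(l==k)); print("pin n",len(xs),xs.min()+u-r,xs.max()+u-r,xs.mean()+u-r,ys.mean()+v-r)
    x0,y0=st[k,0]+u-r,st[k,1]+v-r
    q=onz(w,[(x0-.5,y0+st[k,3]/2),(x0+st[k,2]-.5,y0+st[k,3]/2)],.031)*1000
    pp=onz(w,(xs.mean()+u-r,ys.mean()+v-r),.033)*1000
    print("hole L,R",q[:,0].round(2),"mid",q[:,0].mean().round(2),"pin",pp[0,:2].round(2))
E
```

```text
c4.pkl hole [  2   5  21  18 360] [307.66 237.34]
pin n 175 301 314 307.7142857142857 235.78285714285715
hole L,R [553.03 565.72] mid 559.38 pin [ 558.5  -209.16]
c5.pkl hole [  3   3  11  11 118] [284.1  120.13]
pin n 45 281 288 284.15555555555557 119.95555555555555
hole L,R [553.05 565.25] mid 559.15 pin [ 559.05 -210.26]
```

```bash
python3 -c "
from bench import ctrl; print(ctrl.hand_in())"
```

```text
the job is handed in; nothing more can be done
None
```

The fence is fitted on the jig and handed in at about 20 s of the 69 s allowed. The hand-in gives no verdict.

**What I did**
- I gripped the small bare-aluminium fence across its wall.
- I located the screws with the wrist camera. The strip is shifted about 7 mm to jig +x.
- The openings dropped over both heads without contact on the first try.
- I pressed the pin down with about 7 N, keeping the underside about 1 mm above the strip.
- I slid the plate about 23 mm at 4–6 N. The lift vanished as the pin sprang up.
- I pushed on until the plate stopped moving at about 6 N, then lowered it onto the strip, let go and backed off.
- The largest force I read between fence and jig was about 10 N, against the 30 N limit. Readings came only at the end of each move.

**Last checks**
- After release, the pictures show the pin up in its hole, both heads at the slot ends and the plate flat. The other items look unmoved by eye.
- The tool read no force with the gripper clear of the fence.

**Where the checks disagree**
- Measured from the plate corners, the heads are at fence x of about 10.9–11.4 mm instead of 12.
- Measured from the pin in its hole, the offset is 0.1 mm in the clear view after release. It is 0.9 mm in the partly shadowed view before release.
- The tool position at the stop gave about 12.1 mm.
- I took the difference as picture error of about one pixel and did not push again.

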